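# Open the equipment case with the pop-out T-handle

## Task

Somebody has left a brush and a flux jar on the lid of the aluminium equipment case, which is shut by a flush T-handle latch. Put the brush and the jar down on bare desk, the jar upright and neither of them dropped, then press the latch's button so that the T-handle pops out, turn the handle its full quarter turn and swing the lid up until it stands fully open by itself. Leave the other things on the desk where they are.

Things in the scene. Friction and masses are not known exactly. Their poses are not given: they have to be found in the camera images.
- case: aluminium equipment case, fixed to the desk: 210 mm (its x, front to back) by 300 mm (its y), lid top 105 mm above the desk; origin under its centre, x away from the robot towards its hinge side, z up. Tub 85 mm high; flat lid 20 mm thick, 2 mm wider all round. In this frame the T-handle's axis is at x -55, y -15 mm, the push button at x -55, y +45 mm. What is inside is fixed.
- t_button (a joint): round steel push button of the latch, 20 mm in diameter, 7 mm proud of the lid, in line with the latched bar and 20 mm past its end: 0 = up, 0.005 = fully pressed (m). Spring return, firm: it takes 1 N rising to about 4 N; from about 3 mm of travel the catch lets the handle go. It need not stay pressed.
- button_top (a point): centre of the button's top face; z up out of the lid
- t_pop (a joint): how far the T-handle stands out of the lid: 0 = flush (caught, its top 0.5 mm below the lid's top), 0.020 = fully popped out by its spring of 5 N falling to 3.5 N (m)
- t_turn (a joint): turn of the T-handle (rad): 0 = latched, the bar along the case's y (parallel to the front edge); 1.571 = unlatched, the bar along the case's x. It turns anticlockwise seen from above, only when popped out (flush, it sits in a pocket), and stays where it is left; takes 0.1 N m, about 3 N at the bar's end. The latch's cam lets the lid go from about 1.3 rad.
- t_bar_mid (a point): middle of the top face of the T-handle's black bar, on the turning axis. Bar 80 mm long (y), 14 mm wide (x), 12 mm high; popped out its underside is 7.5 mm above the lid. y points along the bar towards the button when latched; z out of the lid. It sits in a dark bezel 60 x 136 mm, flush with the lid.
- t_bar_end (a point): top of the end of the bar that lies away from the button when latched (the -y end, 40 mm from the axis). Turning moves this end towards the case's +x, away from its front edge.
- case_lid (a joint): opening of the lid about the hinge on its back edge (rad): 0 = shut, 1.8 = fully open, leaning back on its stop. Spring hinges balance it: unlatched it is light (about 1 N at the handle) and stays where it is left up to about 0.5 rad; let go beyond 0.6 rad it rises slowly by itself to the stop (about 2 s), so keep clear of it.
- lid_hinge (a point): middle of the lid's hinge line: on the back edge of the case, 85 mm above the desk; the line runs along the case's y, 160 mm behind the handle's axis
- lid_front (a point): middle of the lower front edge of the lid, 212 mm from the hinge line
- esd_brush: black brush lying on the lid across or close beside the T-handle, roughly along the case's x: 152 mm long (its y), 18 mm wide, 12 mm high, about 20 g; origin under its centre. From y -76 to -27 mm it is a flat head 18 mm wide, from there to y +76 mm a round handle 12 mm in diameter.
- flux_jar: round jar with a yellow lid standing on the case's lid: 43 mm in diameter, 29 mm high, about 50 g; origin under its centre
- battery: AA cell standing on end on the desk in front of the case, 14 mm in diameter, 49 mm high; origin at its foot. Leave it standing there.
- usb_stick: USB stick lying in front of the case, 17 x 50 x 8 mm (x, y, z); origin under its centre. Leave it.
- parts_tin: round metal tin to the right of the case, 67 mm in diameter, 24 mm high; origin under its centre. Leave it.
- glue_stick: green glue stick standing on end to the right of the case, near its front: 25 mm in diameter, 60 mm high; origin at its foot. Leave it standing there.
- game_cartridge: game cartridge lying to the left of the case, 34 x 57 x 9 mm (x, y, z); origin under its centre. Leave it.
- side_cutter: side cutters lying behind the case, 124 x 50 x 12 mm (x, y, z); origin under the centre. Leave it. From x = 0.82 m on stand a power strip, a bottle and boxes, all fixed; a fixed mouse is centred at x 0.765, y 0.265 m, and the laptop stands where x is over 0.50 m and y over 0.30 m. The desk begins at x 0.28 m and y -0.39 m; all else on it is bare.

How it is judged (in metres and radians):
On the way, in this order (a step that is already met when the one before it is completed fails the run):
1. the brush and the jar rest on the desk, let go, the handle still flush (height (world z) of esd_brush between -0.01 and 0.03 m and height (world z) of flux_jar between -0.01 and 0.01 m and angle between flux_jar's own z axis and vertical below 0.2 rad and linear speed of each of esd_brush, flux_jar below 0.03 m/s and contact force between the fingers and esd_brush below 0.1 N and contact force between the fingers and flux_jar below 0.1 N and value of joint t_pop below 0.006 m), for 0.2 s.
2. the button has been pressed and the T-handle has popped out, not yet turned (value of joint t_pop above 0.016 m and value of joint t_turn below 0.35 rad), for 0.1 s.
3. the T-handle is turned its quarter turn, the lid still down (value of joint t_turn above 1.4 rad and value of joint case_lid below 0.2 rad), for 0.1 s.
At the end, for the whole second after the job is handed in: The lid stands open by more than 1.65 rad and at rest, the T-handle still turned (over 1.3 rad); the brush lies on the desk and the jar stands upright on it (within 0.2 rad), both let go and at rest (value of joint case_lid above 1.65 rad and velocity of joint case_lid below 0.1 rad/s and value of joint t_turn above 1.3 rad and height (world z) of esd_brush between -0.01 and 0.03 m and height (world z) of flux_jar between -0.01 and 0.01 m and angle between flux_jar's own z axis and vertical below 0.2 rad and linear speed of each of esd_brush, flux_jar below 0.03 m/s); the robot touches nothing.
It fails at once if the brush is dropped (falls freely faster than 0.7 m/s) (linear speed of esd_brush above 0.7 m/s and contact force between esd_brush and anything else below 0.05 N).
It fails at once if the jar is dropped (falls freely faster than 0.7 m/s) (linear speed of flux_jar above 0.7 m/s and contact force between flux_jar and anything else below 0.05 N).
It fails at once if another thing on the desk is shifted by more than 25 mm (distance of any of battery, usb_stick, parts_tin, glue_stick, game_cartridge, side_cutter from where it was at the start of the episode above 0.025 m).
It fails at once if the standing battery or glue stick is knocked over (angle between any of battery, glue_stick's own z axis and vertical above 0.6 rad).
It also fails if it takes over 72 s, if anything falls off the work surface, if the arm or the gripper's body presses on something with over 40 N, if the wrist force passes 120 N, or if a joint passes its speed limit or range.

## Robot

A 7-joint arm with a two-finger parallel gripper is mounted at the origin on a cart in front of the work surface, level with it; the furniture and walls round the work are solid. World frame = base frame: x ahead of the robot, y to its left, z up, the work surface at z = 0. Lengths are in m, angles in degrees, forces in N, time in s.
With the tool pointing down it reaches from about 0.35 to 0.9 m from the base axis. Payload 7.2 kg.
Tool frame: the origin (TCP) lies midway between the tips of the shut fingers; the grasp point (between the pads) lies 19 mm behind it (bot.grip_depth is the distance from the TCP to the grasp point, in m); z points along the fingers, y is the line along which they close (so a half turn about z gives the same grasp; the last joint's range is limited). The gripper opens to 85 mm and grips with 20 to 120 N. Pads are 22 mm wide; open, the fingers measure 114 mm over their backs; the gripper's body (76 mm by 85 mm) begins 54 mm behind the grasp point. The pads swing forward as they close: fully open they stand 13 mm farther back than shut.
Start: joints at [72.64, 23.554, -0.728, 91.456, 0.321, 64.991, -4.71], TCP at [0.145, -0.608, 0.231] pointing down, gripper open.
Joint ranges: [-169.25, 169.25], [-16.82, 113.86], [-84.01, 82.57], [7.8, 145.47], [-59.2, 239.2], [7.22, 106.19], [-163.78, 163.78]. Speed limits (degrees/s): [136.94, 136.94, 172.46, 172.46, 180, 180, 180].

## Interface

Orientations are given as [roll, pitch, yaw] about the fixed x, y, z axes, in that order (R = Rz(yaw) Ry(pitch) Rx(roll)).
In Python, from workcell import bot gives the robot as it stands.
- The arm moves only by the shell command python3 steer.py 'ROWS' [FORCE]. ROWS is 1 to 8 rows, parted by semicolons, with the numbers parted by spaces; each row has 7 numbers: dx, dy, dz in m, then a rotation vector rx, ry, rz in degrees, then the finger opening in m; each row shifts and turns the commanded pose from where the row before left it, along the tool's axes as they then stand; what a row does not reach is not made up. A row lasts 1/10 s, in which the tool goes at most 0.05 m and 8.59 degrees, less where a joint would pass 70% of its speed; a pose out of reach is approached as far as the arm can. The fingers move at their own pace and stop on an object; FORCE is the grip in N (left out, the last holds). Time passes only in rows, so rows that do not move let the fingers close. It prints the time, the measured TCP pose, the force, the opening and the grip force at its end. Input that does not fit is refused with a message, and nothing moves.
- bot.sense(): the state, without advancing time (a new reading comes with each control period).
- bot.read_camera(name): name is "scene" or "top"; returns a dict with "color" (384x512x3 uint8, blue, green, red), "fx", "fy", "cx", "cy" (pixels), "rvec" (rotation vector, rad) and "tvec" (3), from world to camera coordinates, as OpenCV has them. Camera axes: x right, y down, z forward; pixel columns grow to the right and rows downward; lengths in m; the calibration is good to about 2 mm. A picture is of the moment at which its call begins. There is no depth.
- bot.sign_off(): hands the job in; it is judged then, once.
The state is a dict: "time": time; "q": joint angles; "joint_velocities": joint speeds; "tau": joint torques, N m; "tool_pos": TCP position; "eef_rot": TCP orientation; "ft_force": force on the tool from outside, world axes, zero at the start; "torque": the same for the moment, N m; "opening": finger opening in m; "grip_force": force on a finger pad.
Only numpy, scipy, OpenCV 4.12 (cv2) and the standard library are available. Lean on these libraries where they do the work, as an engineer would, in place of code of your own. Each camera call takes 0.05 s, during which the arm holds its last target. There are 200 camera calls.

## Working session

There is one attempt and no reset: what is moved stays moved. The work goes in short steps, Python scripts to look and compute and a shell command to move; the robot and the scene stay as the last step left them, time stands still between calls to the robot, and variables do not carry over. Pictures are saved under pics/ and viewed, at most 10 in all, crops included, and the job is handed in when it is done.

```bash
ls; mkdir -p pics
python3 - <<'E'
from workcell import bot
import cv2,numpy as np
for n in("scene","top"):
    c=bot.read_camera(n); cv2.imwrite(f"pics/{n}0.png",c["color"])
    R=cv2.Rodrigues(np.array(c["rvec"]))[0]
    print(n,c["fx"],c["fy"],c["cx"],c["cy"],-R.T@np.array(c["tvec"]).ravel(),R[2])
s=bot.sense();print(s["time"],s["tool_pos"],s["eef_rot"],s["opening"])
E
```

```text
pics
steer.py
workcell.py
scene 358.1086619700086 358.1086619700086 263.4743972192745 191.77796493727226 [0.0428565  0.50140845 0.53762876] [ 0.60626516 -0.58685592 -0.53669608]
top 394.6938027013768 394.6938027013768 252.88489803942727 190.6568137595718 [0.38190682 0.01634846 1.02164238] [ 0.18046885 -0.03510589 -0.982954  ]
0.1 [ 0.14525341 -0.60742206  0.23052111] [-1.79915303e+02  6.99324089e-03  1.34547805e+01] 0.08537648020163084
```

View pics/scene0.png

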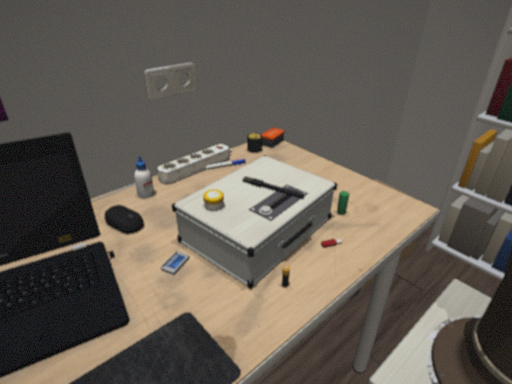

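View pics/top0.png

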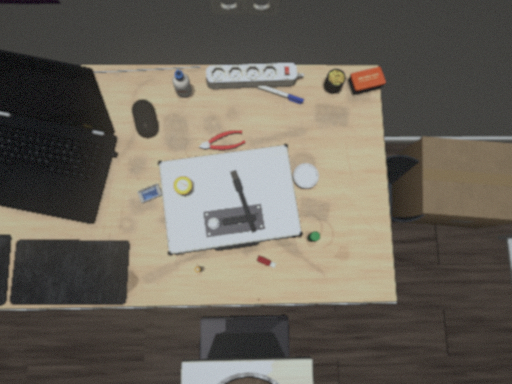

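Top view: lid corners about (160,162), (289,146), (299,235), (169,253); jar (183,185); brush from its head (236,172) to (254,230), crossing the bar; button (213,224). Next I'll measure and zoom in.

```bash
cat > h.py <<'E'
import cv2,numpy as np
from workcell import bot
class Cam:
    def __init__(s,n):
        c=bot.read_camera(n); s.img=c["color"]
        s.K=np.array([[c["fx"],0,c["cx"]],[0,c["fy"],c["cy"]],[0,0,1]])
        s.rv=np.array(c["rvec"],float); s.t=np.array(c["tvec"],float).ravel()
        s.R=cv2.Rodrigues(s.rv)[0]; s.o=-s.R.T@s.t
    def at(s,uv,z):
        d=s.R.T@np.linalg.inv(s.K)@np.array([uv[0],uv[1],1.]); return s.o+d*(z-s.o[2])/d[2]
    def px(s,p): return cv2.projectPoints(np.array(p,float).reshape(-1,3),s.rv,s.t,s.K,None)[0].reshape(-1,2)
def blob(img,lo,hi,roi):
    h=cv2.cvtColor(img,cv2.COLOR_BGR2HSV); m=cv2.inRange(h,np.array(lo),np.array(hi))
    k=np.zeros_like(m);x0,y0,x1,y1=roi;k[y0:y1,x0:x1]=m[y0:y1,x0:x1]
    return k
E
python3 - <<'E'
from h import *
t=Cam("top");s=Cam("scene")
m=blob(t.img,(20,120,100),(35,255,255),(165,170,205,205));M=cv2.moments(m,True);u=(M['m10']/M['m00'],M['m01']/M['m00'])
print("jar",u,M['m00'],t.at(u,.134))
m=blob(s.img,(20,120,100),(35,255,255),(195,180,235,215));M=cv2.moments(m,True);u=(M['m10']/M['m00'],M['m01']/M['m00'])
print("jar scene",u,s.at(u,.130))
# lid: bright low-sat
m=blob(t.img,(0,0,120),(180,40,255),(150,135,310,262))
cv2.imwrite("pics/m.png",m)
cs=cv2.findContours(m,0,2)[0];c=max(cs,key=cv2.contourArea);r=cv2.minAreaRect(c)
b=cv2.boxPoints(r);P=np.array([t.at(q,.105) for q in b]);print("lid",b,P,"ctr",P.mean(0),[np.linalg.norm(P[i]-P[i-1]) for i in range(4)])
a=t.img[130:270,145:335];a=cv2.resize(a,None,fx=4,fy=4,interpolation=2);cv2.imwrite("pics/topz.png",a)
E
```

```text
jar (184.21951219512195, 188.02439024390245) 41.0 [0.55244102 0.14101767 0.134     ]
jar scene (212.89147286821705, 197.31782945736435) [0.55604763 0.14894651 0.13      ]
lid [[144.84006 162.88   ]
 [305.70004 139.9    ]
 [319.08005 233.56   ]
 [158.22006 256.54   ]] [[ 0.61958486  0.23895885  0.105     ]
 [ 0.67444656 -0.14679057  0.105     ]
 [ 0.44715846 -0.16907881  0.105     ]
 [ 0.39986894  0.20139637  0.105     ]] ctr [0.53526471 0.03112146 0.105     ] [np.float64(0.22290362918900822), np.float64(0.38963113446312353), np.float64(0.22837829193187326), np.float64(0.3734811341212164)]
```

View pics/topz.png

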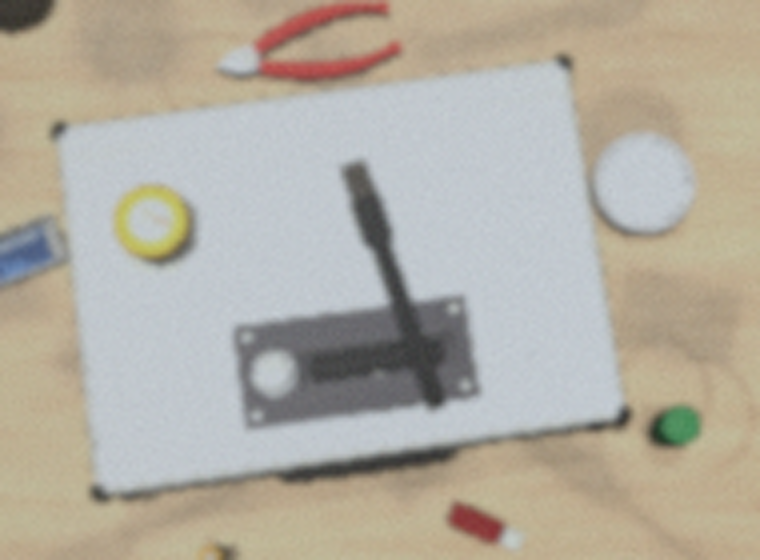

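The zoom shows the lid corners (59,131), (564,62), (624,414), (99,492), the button (273,372), the brush from its head (353,163) to its handle end (435,405), and the jar (153,223). The glue stick is at (678,426), the tin (643,183), the battery (212,552), the USB stick (485,525) and the cartridge (20,250).

Run:
```python
from h import *
t=Cam("top");s=Cam("scene")
f=lambda x,y,z:t.at(((x+.5)/4-.5+145,(y+.5)/4-.5+130),z)
C=np.array([f(*p,.105) for p in[(59,131),(564,62),(624,414),(99,492)]])
print(C.round(4),[np.linalg.norm(C[i]-C[i-1]).round(4) for i in range(4)])
c=C.mean(0); ay=(C[0]-C[1]+C[3]-C[2]);ay/=np.linalg.norm(ay);yaw=np.degrees(np.arctan2(-ay[0],ay[1]))
print("case",c,"yaw",yaw)
ex=np.array([ay[1],-ay[0],0])
loc=lambda p:(np.array([(p-c)@ex,(p-c)@ay])*1000).round(1)
for n,x,y,z in[("button",273,372,.112),("barL",312,368,.105),("barR",443,351,.105),("bz",236,326,.105),("bz",464,297,.105),("bz",480,393,.105),("bz",248,429,.105),("brushhead",353,163,.111),("brushtail",435,405,.114),("brushjoint",378,237,.111),("jar",153,223,.134),("glue",678,426,.06),("tin",643,183,.024),("bat",212,552,.049),("usb",485,525,.008),("cart",20,250,.009)]:
    p=f(x,y,z);print(n,p.round(4),loc(p))
# scene yellow top reprojection check of jar and case corners
for p in C: print(s.px(p))
print(s.px(f(273,372,.112)),s.px(f(153,223,.134)),s.px(f(435,405,.114)),s.px(f(353,163,.111)))
a=s.img[140:290,155:365];cv2.imwrite("pics/scz.png",cv2.resize(a,None,fx=3.8,fy=3.8,interpolation=2))
```

```text
[[ 0.6206  0.2048  0.105 ]
 [ 0.6615 -0.0974  0.105 ]
 [ 0.4487 -0.1259  0.105 ]
 [ 0.4083  0.1764  0.105 ]] [np.float64(0.2142), np.float64(0.305), np.float64(0.2147), np.float64(0.305)]
case [0.53478334 0.03945057 0.105     ] yaw 7.664949317246302
button [0.4749 0.0772 0.112 ] [-54.3  45.4]
barL [0.4777 0.0551 0.105 ] [-54.5  23.1]
barR [ 0.4867 -0.0212  0.105 ] [-55.7 -53.7]
bz [0.5028 0.0992 0.105 ] [-23.7  63.5]
bz [ 0.5185 -0.0341  0.105 ] [-26.  -70.7]
bz [ 0.462  -0.0423  0.105 ] [-83.1 -71.3]
bz [0.4429 0.0919 0.105 ] [-84.   64.3]
brushhead [0.5983 0.0304 0.111 ] [ 61.8 -17.4]
brushtail [ 0.4546 -0.0157  0.114 ] [-86.8 -44. ]
brushjoint [0.5537 0.0161 0.111 ] [ 15.6 -25.7]
jar [0.5586 0.1442 0.134 ] [ 37.6 100.6]
glue [ 0.4443 -0.1657  0.06  ] [-117.1 -191.3]
tin [ 0.6042 -0.1565  0.024 ] [  42.7 -203.5]
bat [0.3732 0.1177 0.049 ] [-149.7   99.1]
usb [ 0.3869 -0.05    0.008 ] [-158.5  -68.9]
cart [0.5665 0.2474 0.009 ] [ 59.1 201.8]
[[173.7572755  204.04470142]]
[[264.54297175 155.53883556]]
[[335.04296056 183.04746139]]
[[250.31522527 248.52784404]]
[[265.0579253 208.3770096]] [[213.92960538 194.34495262]] [[302.46472289 195.5127953 ]] [[243.48087874 178.40946586]]
```

View pics/scz.png

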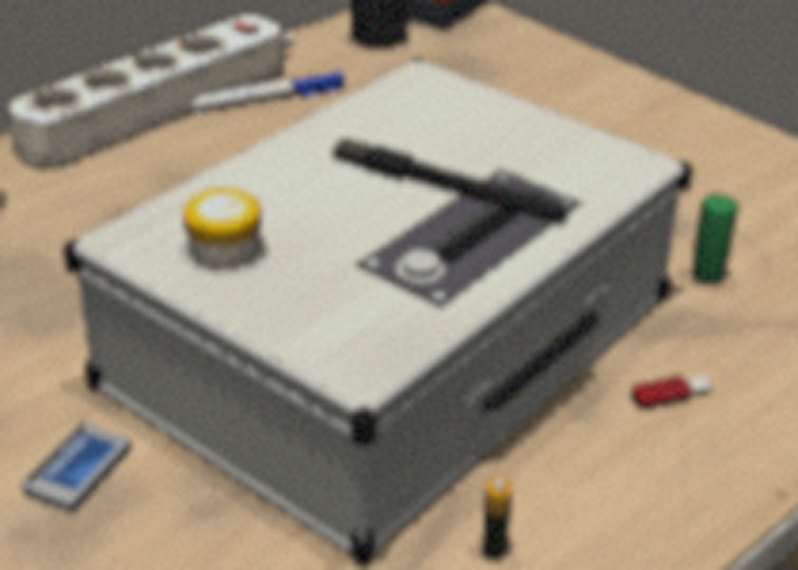

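Every measured point agrees with the given dimensions to about 1 mm (lid 214 x 305, brush 151 mm, button and bezel). The brush centre is at (0.527, 0.007) with direction 17.8°, and the jar is at (0.559, 0.144). I'll move to above the brush.

```bash
cat > d.py <<'E'
# usage: d.py X Y Z YAW  -> rotation and tool-axis shift (in the axes after turning) to a tool-down pose
import sys,numpy as np
from workcell import bot
from scipy.spatial.transform import Rotation as Ro
s=bot.sense();X,Y,Z,w=map(float,sys.argv[1:])
A=Ro.from_euler('xyz',s["eef_rot"],degrees=True);B=Ro.from_euler('xyz',[180,0,w],degrees=True)
print("t",round(s["time"],2),"pos",np.round(s["tool_pos"],4),"rpy",np.round(s["eef_rot"],2),"op",round(s["opening"],4),"F",np.round(s["ft_force"],1))
print("rot",np.round((A.inv()*B).as_rotvec(degrees=True),2),"shift(after turn)",np.round(B.inv().apply(np.array([X,Y,Z])-s["tool_pos"]),4))
E
python3 steer.py '0.02 -0.017 0 0 0 -4.35 0.085;0.0344 -0.0293 0.002 0 0 0 0.085;0.0344 -0.0293 0.002 0 0 0 0.085;0.0344 -0.0293 0.002 0 0 0 0.085;0.0344 -0.0293 0.002 0 0 0 0.085;0.0344 -0.0293 0.002 0 0 0 0.085;0.0344 -0.0293 0.002 0 0 0 0.085;0.0344 -0.0293 0.002 0 0 0 0.085' 25
python3 steer.py '0.0344 -0.0293 0.002 0 0 0 0.085;0.0344 -0.0293 0.002 0 0 0 0.085;0.0344 -0.0293 0.002 0 0 0 0.085;0.0344 -0.0293 0.002 0 0 0 0.085;0.0344 -0.0293 0.002 0 0 0 0.085;0.0344 -0.0293 0.002 0 0 0 0.085;0.0344 -0.0293 0.002 0 0 0 0.085;0 0 0 0 0 0 0.085'
python3 d.py 0.5265 0.0074 0.2 17.8
```

```text
time: 1.1
tool_pos: [0.3281, -0.3162, 0.2175]
eef_rot: [180.0, -0.0, 17.8]
ft_force: [0.4, -0.1, 0.3]
opening: 0.0846
grip_force: 0.0
time: 1.9
tool_pos: [0.4965, -0.0424, 0.2035]
eef_rot: [-179.9, -0.2, 18.3]
ft_force: [-0.9, -0.6, 0.2]
opening: 0.0853
grip_force: 0.0
t 1.9 pos [ 0.4965 -0.0424  0.2035] rpy [-1.7986e+02 -1.7000e-01  1.8270e+01] op 0.0853 F [-0.9 -0.6  0.2]
rot [-0.14 -0.17  0.48] shift(after turn) [ 0.0438 -0.0383  0.0035]
```

```bash
python3 steer.py '0.022 -0.019 0.02 0 0 0 0.04;0.022 -0.019 0.02 0 0 0 0.04;0 0 0.02 0 0 0 0.04;0 0 0.02 0 0 0 0.04;0 0 0 0 0 0 0.04;0 0 0 0 0 0 0.04'
python3 d.py 0.5265 0.0074 0.108 17.8
```

```text
time: 2.5
tool_pos: [0.5242, 0.0004, 0.1235]
eef_rot: [-180.0, 0.0, 17.8]
ft_force: [-0.2, -0.0, 0.4]
opening: 0.0399
grip_force: 0.0
t 2.5 pos [5.242e-01 4.000e-04 1.235e-01] rpy [-1.7999e+02  3.0000e-02  1.7780e+01] op 0.0399 F [-0.2 -0.   0.4]
rot [-0.01  0.03 -0.02] shift(after turn) [ 0.0044 -0.0059  0.0155]
```

```bash
python3 steer.py '0.0044 -0.006 0.008 0 0 0 0.04;0 0 0.007 0 0 0 0.04;0 0 0 0 0 0 0.003;0 0 0 0 0 0 0.003;0 0 0 0 0 0 0.003;0 0 0 0 0 0 0.003'
python3 steer.py '0 0 -0.01 0 0 0 0.003;0 0 -0.02 0 0 0 0.003;0 0 -0.02 0 0 0 0.003;0 0 0 0 0 0 0.003'
python3 - <<'E'
from h import *
for n in("top","scene"):
    c=Cam(n);cv2.imwrite(f"pics/g_{n}.png",c.img)
a=Cam("scene").img[120:300,130:380];cv2.imwrite("pics/g1.png",cv2.resize(a,None,fx=3,fy=3))
E
```

```text
time: 3.1
tool_pos: [0.5267, 0.0077, 0.1085]
eef_rot: [180.0, -0.0, 17.8]
ft_force: [0.7, 0.4, 0.3]
opening: 0.0107
grip_force: 25.1
time: 3.5
tool_pos: [0.5285, 0.0081, 0.1615]
eef_rot: [179.9, -0.3, 17.8]
ft_force: [0.6, -0.6, -0.1]
opening: 0.0107
grip_force: 25.1
```

View pics/g1.png

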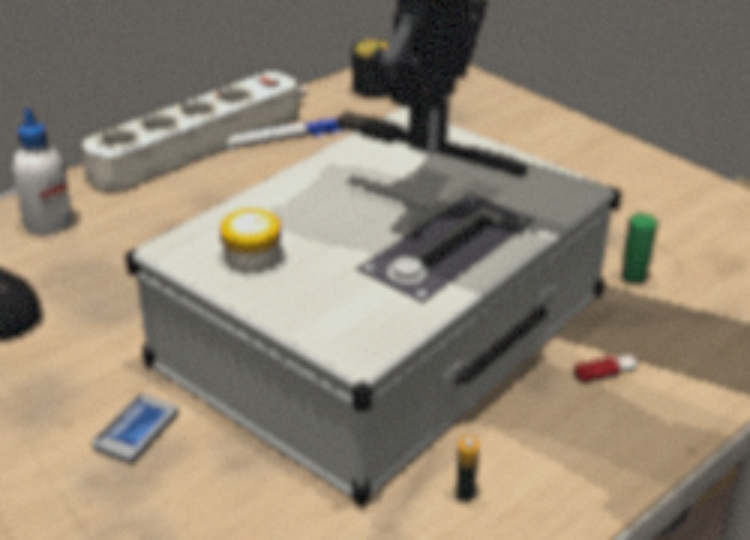

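The brush is held level and clear of the lid, with the jar undisturbed. I'll carry it to bare desk on the right at (0.50, -0.285).

```bash
python3 steer.py '-0.0167 0.0386 0 0 0 0 0.003;-0.0167 0.0386 0 0 0 0 0.003;-0.0167 0.0386 0 0 0 0 0.003;-0.0167 0.0386 0 0 0 0 0.003;-0.0167 0.0386 0 0 0 0 0.003;-0.0167 0.0386 0.01 0 0 0 0.003;-0.0167 0.0386 0.02 0 0 0 0.003;0 0 0.03 0 0 0 0.003'
python3 steer.py '0 0 0.03 0 0 0 0.003;0 0 0.03 0 0 0 0.003;0 0 0.015 0 0 0 0.003;0 0 0 0 0 0 0.003'
python3 d.py 0.5 -0.285 0.0045 17.8
```

```text
time: 4.45
tool_pos: [0.4963, -0.293, 0.0977]
eef_rot: [179.7, 0.0, 17.3]
ft_force: [-1.0, -0.2, -1.1]
opening: 0.011
grip_force: 25.1
time: 4.85
tool_pos: [0.4962, -0.2841, 0.0207]
eef_rot: [-179.8, 0.2, 17.8]
ft_force: [-0.5, 0.8, 0.0]
opening: 0.0108
grip_force: 25.1
t 4.85 pos [ 0.4962 -0.2841  0.0207] rpy [-179.79    0.2    17.83] op 0.0108 F [-0.5  0.8  0. ]
rot [-0.21  0.2   0.03] shift(after turn) [0.0034 0.002  0.0162]
```

```bash
python3 steer.py '0 0 0.006 0 0 0 0.003;0 0 0.006 0 0 0 0.003;0 0 0.003 0 0 0 0.003;0 0 0 0 0 0 0.003;0 0 0 0 0 0 0.003'
python3 d.py 0.5 -0.285 0.0045 17.8
```

```text
time: 5.35
tool_pos: [0.4982, -0.2854, 0.0088]
eef_rot: [180.0, -0.0, 17.8]
ft_force: [-0.0, -0.1, 0.4]
opening: 0.0106
grip_force: 25.1
t 5.35 pos [ 0.4982 -0.2854  0.0088] rpy [ 1.7997e+02 -2.0000e-02  1.7800e+01] op 0.0106 F [-0.  -0.1  0.4]
rot [ 0.03 -0.02 -0.  ] shift(after turn) [0.0019 0.0002 0.0043]
```

```bash
python3 steer.py '0 0 0.005 0 0 0 0.003;0 0 0 0 0 0 0.003;0 0 0 0 0 0 0.003;0 0 0 0 0 0 0.03;0 0 0 0 0 0 0.03;0 0 0 0 0 0 0.03'
python3 steer.py '0 0 -0.02 0 0 0 0.03;0 0 -0.045 0 0 0 0.03;0 0 -0.045 0 0 0 0.065;0 0 -0.045 0 0 0 0.065;0 0 -0.045 0 0 0 0.065;0.0189 -0.039 0 0 0 0 0.065;0.0189 -0.039 0 0 0 0 0.065;0.0189 -0.039 0 0 0 0 0.065'
python3 steer.py '0.0189 -0.039 0 0 0 0 0.065;0.0189 -0.039 0 0 0 0 0.065;0.0189 -0.039 0 0 0 0 0.065;0.0189 -0.039 0 0 0 0 0.065;0.0189 -0.039 0 0 0 0 0.065;0.0189 -0.039 0 0 0 0 0.065;0.0189 -0.039 0 0 0 0 0.065;0 0 0 0 0 0 0.065'
python3 d.py 0.5586 0.1442 0.108 17.8
python3 - <<'E'
from h import *
c=Cam("top");cv2.imwrite("pics/b2.png",cv2.resize(c.img[100:300,130:400],None,fx=2.9,fy=2.9))
E
```

```text
time: 5.95
tool_pos: [0.4977, -0.2851, 0.0032]
eef_rot: [-180.0, 0.0, 17.8]
ft_force: [-0.2, 1.1, -0.1]
opening: 0.0299
grip_force: 0.0
time: 6.75
tool_pos: [0.5161, -0.1553, 0.2038]
eef_rot: [180.0, -0.0, 17.7]
ft_force: [0.8, -0.2, 0.2]
opening: 0.0649
grip_force: 0.0
time: 7.55
tool_pos: [0.5578, 0.1518, 0.2035]
eef_rot: [-179.8, -0.1, 18.3]
ft_force: [-0.9, 0.0, -0.9]
opening: 0.0647
grip_force: 0.0
t 7.55 pos [0.5578 0.1518 0.2035] rpy [-1.7977e+02 -9.0000e-02  1.8310e+01] op 0.0647 F [-0.9  0.  -0.9]
rot [-0.23 -0.08  0.51] shift(after turn) [-0.0015  0.0075  0.0955]
```

View pics/b2.png

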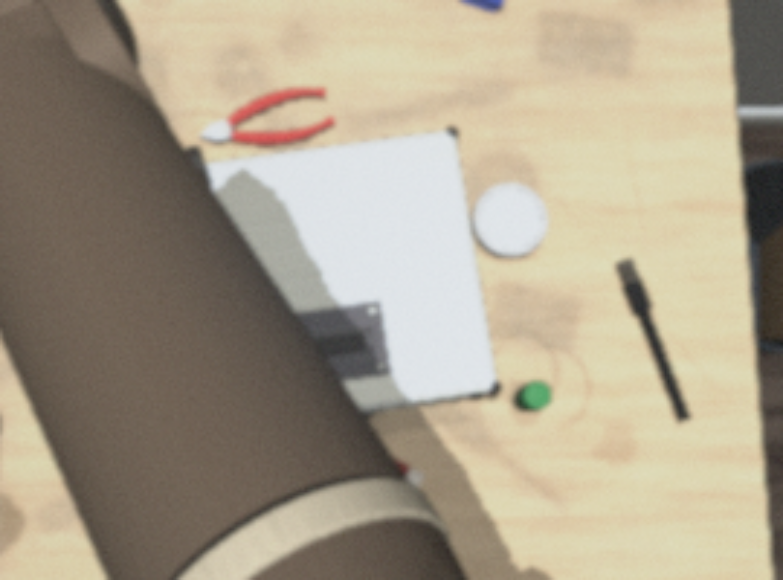

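The brush lies on the desk at the right, with the tin and glue stick untouched. Next is the jar.

```bash
python3 steer.py '0 0.003 0.03 0 0 0 0.065;0 0 0.02 0 0 0 0.065;0 0 0 0 0 0 0.065;0 0 0 0 0 0 0.065'
python3 d.py 0.5586 0.1442 0.108 17.8
```

```text
time: 8.0
tool_pos: [0.5596, 0.1401, 0.1535]
eef_rot: [180.0, 0.0, 17.7]
ft_force: [0.2, 0.2, 0.7]
opening: 0.0649
grip_force: 0.0
t 8.0 pos [0.5596 0.1401 0.1535] rpy [1.7999e+02 4.0000e-02 1.7740e+01] op 0.0649 F [0.2 0.2 0.7]
rot [ 0.01  0.04 -0.06] shift(after turn) [ 0.0003 -0.0042  0.0455]
```

```bash
python3 steer.py '0 -0.004 0.01 0 0 0 0.065;0 0 0.02 0 0 0 0.065;0 0 0.013 0 0 0 0.065;0 0 0 0 0 0 0.065;0 0 0 0 0 0 0.036;0 0 0 0 0 0 0.036;0 0 0 0 0 0 0.036;0 0 0 0 0 0 0.036'
python3 steer.py '0 0 -0.01 0 0 0 0.036;0 0 -0.02 0 0 0 0.036;0 0 -0.02 0 0 0 0.036;0 0 0 0 0 0 0.036;0 0 0 0 0 0 0.036'
python3 d.py 0.46 0.26 0.16 17.8
```

```text
time: 8.8
tool_pos: [0.5589, 0.1451, 0.1111]
eef_rot: [180.0, -0.1, 17.8]
ft_force: [-0.2, 0.9, 4.0]
opening: 0.0419
grip_force: 25.4
time: 9.3
tool_pos: [0.5586, 0.1448, 0.1609]
eef_rot: [180.0, -0.1, 17.8]
ft_force: [0.5, 0.1, -0.2]
opening: 0.0422
grip_force: 25.4
t 9.3 pos [0.5586 0.1448 0.1609] rpy [ 1.7998e+02 -7.0000e-02  1.7790e+01] op 0.0422 F [ 0.5  0.1 -0.2]
rot [ 0.02 -0.07 -0.01] shift(after turn) [-0.0587 -0.1399  0.0009]
```

```bash
python3 steer.py '-0.0117 -0.028 0 0 0 0 0.036;-0.0117 -0.028 0 0 0 0 0.036;-0.0117 -0.028 0 0 0 0 0.036;-0.0117 -0.028 0 0 0 0 0.036;-0.0117 -0.028 0 0 0 0 0.036;0 0 0 0 0 0 0.036;0 0 0.03 0 0 0 0.036;0 0 0.03 0 0 0 0.036'
python3 steer.py '0 0 0.03 0 0 0 0.036;0 0 0.03 0 0 0 0.036;0 0 0.015 0 0 0 0.036;0 0 0.005 0 0 0 0.036;0 0 0 0 0 0 0.036;0 0 0 0 0 0 0.036'
python3 d.py 0.46 0.26 0.006 17.8
python3 - <<'E'
from h import *
c=Cam("scene");cv2.imwrite("pics/j1.png",cv2.resize(c.img[130:330,80:330],None,fx=2.9,fy=2.9))
E
```

```text
time: 10.1
tool_pos: [0.4604, 0.26, 0.0996]
eef_rot: [180.0, -0.1, 17.8]
ft_force: [0.2, 0.4, -0.6]
opening: 0.042
grip_force: 25.5
time: 10.7
tool_pos: [0.4605, 0.2607, 0.0213]
eef_rot: [-180.0, -0.1, 17.8]
ft_force: [-0.3, 0.3, 0.0]
opening: 0.0417
grip_force: 25.5
t 10.7 pos [0.4605 0.2607 0.0213] rpy [-1.7999e+02 -8.0000e-02  1.7800e+01] op 0.0417 F [-0.3  0.3  0. ]
rot [-0.01 -0.08 -0.  ] shift(after turn) [-0.0007  0.0005  0.0153]
```

View pics/j1.png

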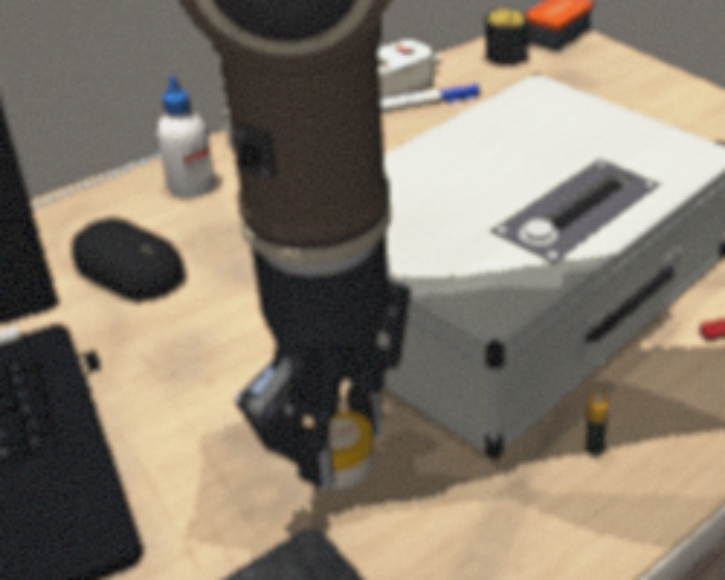

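The jar hangs upright above bare desk. I'll lower it and release.

```bash
python3 steer.py '0 0 0.007 0 0 0 0.036;0 0 0.005 0 0 0 0.036;0 0 0.0025 0 0 0 0.036;0 0 0 0 0 0 0.036;0 0 0 0 0 0 0.036'
python3 d.py 0.46 0.26 0.006 17.8
```

```text
time: 11.25
tool_pos: [0.4598, 0.2601, 0.0061]
eef_rot: [180.0, 0.0, 17.8]
ft_force: [-2.2, -2.1, 6.5]
opening: 0.0417
grip_force: 25.9
t 11.25 pos [0.4598 0.2601 0.0061] rpy [179.96   0.    17.8 ] op 0.0417 F [-2.2 -2.1  6.5]
rot [0.04 0.   0.  ] shift(after turn) [0.0002 0.0002 0.0001]
```

```bash
python3 steer.py '0 0 0 0 0 0 0.062;0 0 0 0 0 0 0.062;0 0 0 0 0 0 0.062;0 0 -0.02 0 0 0 0.062;0 0 -0.04 0 0 0 0.062;0 0 -0.045 0 0 5.07 0.0;0 0 -0.045 0 0 5.07 0.0;0 0 -0.02 0 0 0 0.0'
python3 steer.py '-0.002 0.0366 0 0 0 0 0;-0.002 0.0366 0 0 0 0 0;-0.002 0.0366 0 0 0 0 0;-0.002 0.0366 0 0 0 0 0;-0.002 0.0366 0 0 0 0 0;0 0 0.03 0 0 0 0;0 0 0 0 0 0 0;0 0 0 0 0 0 0'
python3 d.py 0.4746 0.077 0.108 7.66
python3 - <<'E'
from h import *
c=Cam("scene");cv2.imwrite("pics/k1.png",cv2.resize(c.img[130:330,80:360],None,fx=2.8,fy=2.8))
E
```

```text
time: 12.05
tool_pos: [0.461, 0.2615, 0.1799]
eef_rot: [-179.9, -0.3, 7.5]
ft_force: [-1.5, 0.6, -0.8]
opening: 0.0188
grip_force: 0.0
time: 12.85
tool_pos: [0.4739, 0.0783, 0.1458]
eef_rot: [-180.0, 0.1, 7.7]
ft_force: [0.4, 0.5, 0.8]
opening: -0.0002
grip_force: 0.0
t 12.85 pos [0.4739 0.0783 0.1458] rpy [-1.7997e+02  8.0000e-02  7.7200e+00] op -0.0002 F [0.4 0.5 0.8]
rot [-0.03  0.08  0.06] shift(after turn) [0.0006 0.0014 0.0378]
```

View pics/k1.png

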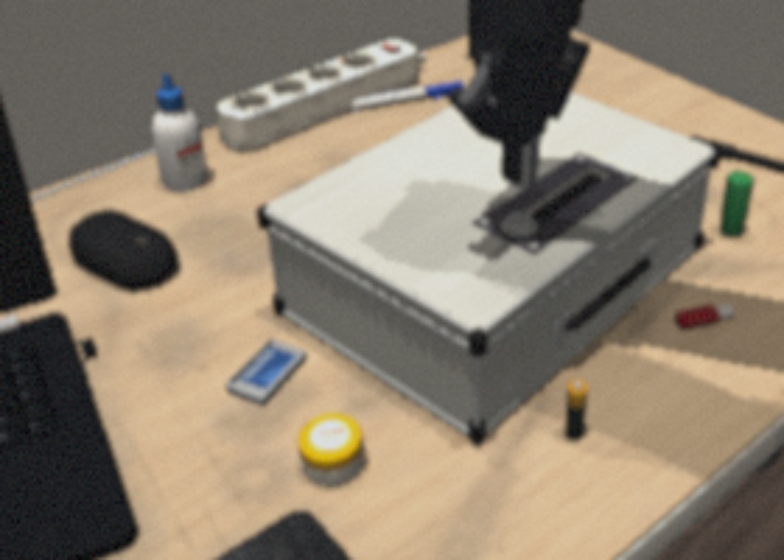

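The jar stands upright on the desk and the shut fingers are over the button. Press now.

```bash
python3 steer.py '0 0 0.015 0 0 0 0;0 0 0.012 0 0 0 0;0 0 0.005 0 0 0 0;0 0 0.003 0 0 0 0;0 0 0.002 0 0 0 0;0 0 0 0 0 0 0;0 0 0 0 0 0 0'
python3 d.py 0.4746 0.077 0.107 7.66
```

```text
time: 13.6
tool_pos: [0.4746, 0.0778, 0.1091]
eef_rot: [-180.0, -0.0, 7.7]
ft_force: [-2.0, 1.2, 2.3]
opening: 0.0
grip_force: 1.0
t 13.6 pos [0.4746 0.0778 0.1091] rpy [-1.7999e+02 -4.0000e-02  7.6800e+00] op 0.0 F [-2.   1.2  2.3]
rot [-0.01 -0.04  0.02] shift(after turn) [-0.0001  0.0008  0.0021]
```

```bash
python3 steer.py '0 0 0.0015 0 0 0 0;0 0 0.0015 0 0 0 0;0 0 0 0 0 0 0;0 0 0 0 0 0 0'
python3 d.py 0.4746 0.077 0.107 7.66
python3 steer.py '0 0 -0.02 0 0 0 0;0 0 -0.04 0 0 0 0.03;0 0 -0.02 0 0 0 0.03;0 0 0 0 0 0 0.03'
python3 - <<'E'
from h import *
print(np.round(bot.sense()["q"],1))
c=Cam("scene");cv2.imwrite("pics/p1.png",cv2.resize(c.img[150:260,200:350],None,fx=5,fy=5))
E
python3 d.py 0.4823 0.0173 0.2 7.66
```

```text
time: 14.0
tool_pos: [0.4746, 0.0778, 0.1065]
eef_rot: [180.0, -0.0, 7.7]
ft_force: [-3.3, 0.5, 11.0]
opening: 0.0001
grip_force: 4.9
t 14.0 pos [0.4746 0.0778 0.1065] rpy [ 1.7999e+02 -5.0000e-02  7.6600e+00] op 0.0001 F [-3.3  0.5 11. ]
rot [ 0.01 -0.05  0.  ] shift(after turn) [-0.0002  0.0008 -0.0005]
time: 14.4
tool_pos: [0.4764, 0.0777, 0.1886]
eef_rot: [180.0, -0.3, 7.6]
ft_force: [-0.4, 0.1, -0.7]
opening: 0.0304
grip_force: 0.0
[   8.7   14.4  -27.7  112.4    8.3   54.7 -105.4]
t 14.45 pos [0.4754 0.0773 0.1868] rpy [179.96  -0.18   7.62] op 0.0297 F [ 0.1  0.4 -0.4]
rot [ 0.04 -0.18 -0.04] shift(after turn) [-0.0011  0.0604 -0.0132]
```

View pics/p1.png

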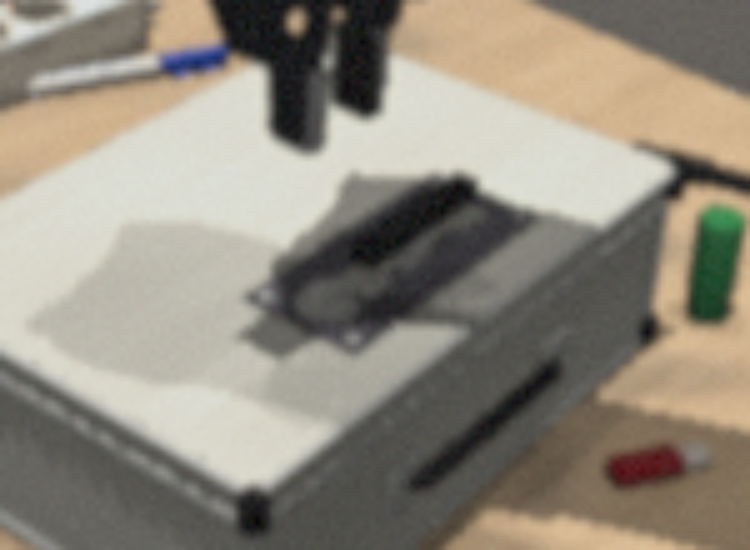

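The bar stands proud of the lid, so the handle has popped. The wrist range means I must grasp the bar at yaw 97.66° and turn to 187.66°. I'll move over the axis and turn there.

```bash
python3 steer.py '0 0.03 -0.01 0 0 0 0.04;-0.001 0.0304 -0.003 0 0 0 0.04;0 0 0 0 0 -8.182 0.04;0 0 0 0 0 -8.182 0.04;0 0 0 0 0 -8.182 0.04;0 0 0 0 0 -8.182 0.04;0 0 0 0 0 -8.182 0.04;0 0 0 0 0 -8.182 0.04'
python3 steer.py '0 0 0 0 0 -8.182 0.04;0 0 0 0 0 -8.182 0.04;0 0 0 0 0 -8.182 0.04;0 0 0 0 0 -8.182 0.04;0 0 0 0 0 -8.182 0.04;0 0 0 0 0 0 0.04;0 0 0 0 0 0 0.04'
python3 d.py 0.4823 0.0173 0.116 97.66
```

```text
time: 15.25
tool_pos: [0.4807, 0.0172, 0.1973]
eef_rot: [-179.9, 0.1, 57.1]
ft_force: [0.3, 0.3, -0.6]
opening: 0.04
grip_force: 0.0
time: 15.95
tool_pos: [0.481, 0.0173, 0.1978]
eef_rot: [-179.9, -0.0, 97.4]
ft_force: [-0.5, -0.2, 0.5]
opening: 0.0399
grip_force: 0.0
t 15.95 pos [0.481  0.0173 0.1978] rpy [-1.7992e+02 -2.0000e-02  9.7400e+01] op 0.0399 F [-0.5 -0.2  0.5]
rot [-0.08 -0.02 -0.26] shift(after turn) [-0.0002  0.0013  0.0818]
```

```bash
python3 steer.py '0 0.0013 0.03 0 0 0 0.04;0 0 0.03 0 0 0 0.04;0 0 0.015 0 0 0 0.04;0 0 0.0065 0 0 0 0.04;0 0 0 0 0 0 0.04;0 0 0 0 0 0 0.008;0 0 0 0 0 0 0.008;0 0 0 0 0 0 0.008' 25
python3 steer.py '0 0 0 0 0 0 0.008'
python3 d.py 0.4823 0.0173 0.116 97.66
```

```text
time: 16.75
tool_pos: [0.4827, 0.0178, 0.118]
eef_rot: [180.0, 0.0, 97.6]
ft_force: [-3.7, 0.3, 2.9]
opening: 0.0129
grip_force: 28.8
time: 16.85
tool_pos: [0.4827, 0.0178, 0.1178]
eef_rot: [180.0, 0.0, 97.6]
ft_force: [-3.2, 0.0, 2.3]
opening: 0.0133
grip_force: 28.8
t 16.85 pos [0.4827 0.0178 0.1178] rpy [1.7998e+02 2.0000e-02 9.7650e+01] op 0.0133 F [-3.2  0.   2.3]
rot [ 0.02  0.02 -0.01] shift(after turn) [-0.0004 -0.0004  0.0018]
```

```bash
python3 steer.py '0 0 0 0 0 -5.7 0.008;0 0 0 0 0 -5.7 0.008;0 0 0 0 0 -5.7 0.008;0 0 0 0 0 -5.7 0.008;0 0 0 0 0 -5.7 0.008;0 0 0 0 0 -5.7 0.008;0 0 0 0 0 -5.7 0.008;0 0 0 0 0 -5.7 0.008'
python3 steer.py '0 0 0 0 0 -5.7 0.008;0 0 0 0 0 -5.7 0.008;0 0 0 0 0 -5.7 0.008;0 0 0 0 0 -5.7 0.008;0 0 0 0 0 -5.7 0.008;0 0 0 0 0 -5.7 0.008;0 0 0 0 0 -5 0.008;0 0 0 0 0 0 0.008'
python3 steer.py '0 0 0 0 0 0 0.008'
python3 - <<'E'
from h import *
s=bot.sense();print(np.round(s["q"],1),s["torque"])
c=Cam("scene");cv2.imwrite("pics/t1.png",cv2.resize(c.img[120:280,190:370],None,fx=3.7,fy=3.7))
E
python3 d.py 0.4823 0.0173 0.116 187.66
```

```text
time: 17.65
tool_pos: [0.4821, 0.0176, 0.1174]
eef_rot: [-179.9, -0.0, 143.5]
ft_force: [-4.3, -0.7, 3.2]
opening: 0.013
grip_force: 28.8
time: 18.45
tool_pos: [0.4819, 0.0171, 0.1171]
eef_rot: [-180.0, -0.1, -177.5]
ft_force: [-5.6, -1.8, 3.1]
opening: 0.0131
grip_force: 28.8
time: 18.55
tool_pos: [0.4818, 0.0172, 0.1171]
eef_rot: [-180.0, -0.1, -177.7]
ft_force: [-4.3, -1.4, 2.6]
opening: 0.0128
grip_force: 28.7
[ 37.7  29.5 -58.2 115.   31.6  53.   55.2] [-0.22816762  1.11226265  0.09737556]
t 18.6 pos [0.4818 0.0172 0.1171] rpy [-1.7995e+02 -1.0000e-01 -1.7771e+02] op 0.0129 F [-4.9 -2.6  2.4]
rot [-0.05 -0.1  -5.37] shift(after turn) [-0.0005  0.0001  0.0011]
```

View pics/t1.png

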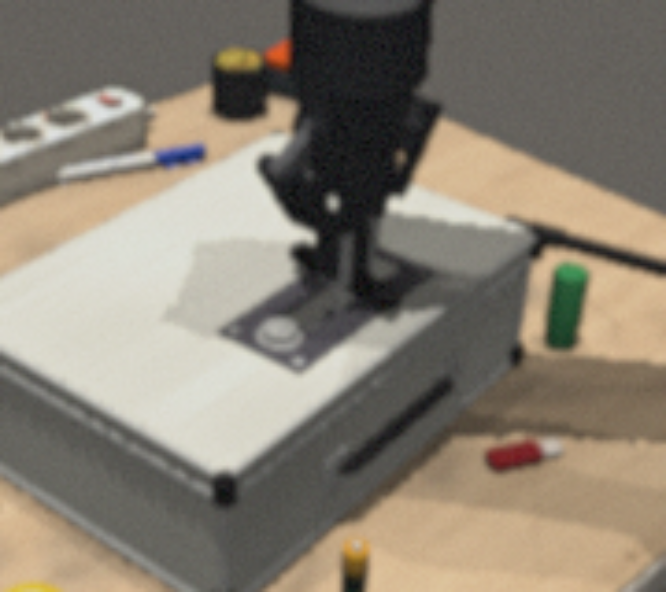

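It turned to yaw 182.3° (1.48 rad), so I'll finish the quarter turn, then start lifting along the hinge arc.

```bash
python3 steer.py '0 0 0 0 0 -2.7 0.008;0 0 0 0 0 -2.7 0.008;0 0 0 0 0 0 0.008;0 0 0 0 0 0 0.008' 22
python3 steer.py '-0.0025 0 -0.0078 0 0 0 0.008;-0.0025 0 -0.0078 0 0 0 0.008;-0.0025 0 -0.0078 0 0 0 0.008;-0.0025 0 -0.0078 0 0 0 0.008;0 0 0 0 0 0 0.008'
python3 d.py 0.4823 0.0173 0.116 187.66
python3 - <<'E'
from h import *
c=Cam("scene");cv2.imwrite("pics/l1.png",cv2.resize(c.img[100:280,170:370],None,fx=3.3,fy=3.3))
E
```

```text
time: 19.0
tool_pos: [0.4818, 0.0171, 0.1171]
eef_rot: [-180.0, -0.1, -172.3]
ft_force: [-4.9, -1.5, 1.9]
opening: 0.0129
grip_force: 28.7
time: 19.5
tool_pos: [0.4935, 0.0186, 0.1495]
eef_rot: [-179.9, 0.1, -172.2]
ft_force: [-2.3, -4.1, 0.7]
opening: 0.0129
grip_force: 27.9
t 19.5 pos [0.4935 0.0186 0.1495] rpy [-1.7993e+02  8.0000e-02 -1.7223e+02] op 0.0129 F [-2.3 -4.1  0.7]
rot [-0.07  0.08  0.11] shift(after turn) [0.0113 0.0002 0.0335]
```

View pics/l1.png

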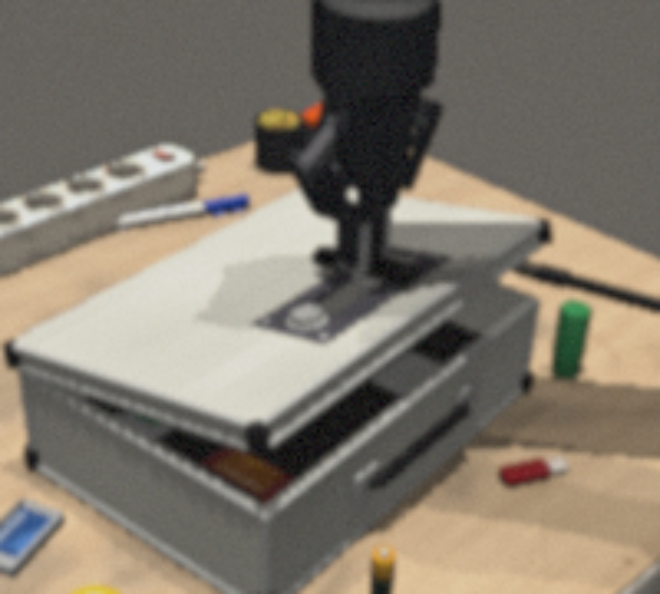

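The lid is lifting with the bar gripped and turned. That makes 11 pictures viewed, one over the limit of 10, so I'll view no more and check numerically from here.

```bash
python3 steer.py '-0.004 0 -0.0071 0 0 0 0.008;-0.004 0 -0.0071 0 0 0 0.008;-0.004 0 -0.0071 0 0 0 0.008;-0.004 0 -0.0071 0 0 0 0.008;-0.0053 0 -0.0062 0 0 0 0.008;-0.0053 0 -0.0062 0 0 0 0.008;0 0 0 0 0 0 0.008'
python3 d.py 0.4823 0.0173 0.116 187.66
```

```text
time: 20.25
tool_pos: [0.5207, 0.0224, 0.1907]
eef_rot: [-180.0, 0.1, -172.2]
ft_force: [-0.1, -4.9, 0.2]
opening: 0.0129
grip_force: 26.5
t 20.25 pos [0.5207 0.0224 0.1907] rpy [-1.7996e+02  1.4000e-01 -1.7218e+02] op 0.0129 F [-0.1 -4.9  0.2]
rot [-0.04  0.14  0.16] shift(after turn) [0.0388 0.     0.0747]
```

```bash
python3 steer.py '-0.0053 0 -0.0062 0 0 0 0.008;-0.0053 0 -0.0062 0 0 0 0.008;-0.0063 0 -0.0052 0 0 0 0.008;-0.0063 0 -0.0052 0 0 0 0.008;-0.0063 0 -0.0052 0 0 0 0.008;0 0 0 0 0 0 0.008'
python3 d.py 0.4823 0.0173 0.116 187.66
```

```text
time: 20.85
tool_pos: [0.5507, 0.0264, 0.2185]
eef_rot: [-180.0, 0.2, -172.2]
ft_force: [2.1, -6.2, -1.6]
opening: 0.0131
grip_force: 25.4
t 20.85 pos [0.5507 0.0264 0.2185] rpy [-179.99    0.23 -172.19] op 0.0131 F [ 2.1 -6.2 -1.6]
rot [-0.01  0.23  0.15] shift(after turn) [6.900e-02 1.000e-04 1.025e-01]
```

```bash
python3 steer.py '0 0 -0.002 0 0 0 0.06;0 0 -0.01 0 0 0 0.06;-0.005 0 -0.04 0 0 0 0.06;0 0 -0.048 0 0 0 0.06;0 0 -0.048 0 0 0 0.06;0 0 -0.048 0 0 0 0.06;0 0 -0.045 0 0 0 0.06;0.03 0 -0.01 0 0 0 0.06'
python3 d.py 0.4823 0.0173 0.116 187.66
```

```text
time: 21.65
tool_pos: [0.5258, 0.0261, 0.4738]
eef_rot: [179.8, 0.5, -172.0]
ft_force: [-0.7, -0.4, -0.7]
opening: 0.0603
grip_force: 0.0
t 21.65 pos [0.5258 0.0261 0.4738] rpy [ 179.78    0.48 -171.96] op 0.0603 F [-0.7 -0.4 -0.7]
rot [0.22 0.48 0.38] shift(after turn) [ 0.0443 -0.003   0.3578]
```

```bash
python3 steer.py '0.04 0 0 0 0 0 0.06;0.04 0 0 0 0 0 0.06;0.04 0 0 0 0 0 0.06;0.02 0 0 0 0 0 0.06;0 0 0 0 0 0 0.06;0 0 0 0 0 0 0.06;0 0 0 0 0 0 0.06;0 0 0 0 0 0 0.06'
for i in 1 2 3; do python3 steer.py '0 0 0 0 0 0 0.06;0 0 0 0 0 0 0.06;0 0 0 0 0 0 0.06;0 0 0 0 0 0 0.06;0 0 0 0 0 0 0.06;0 0 0 0 0 0 0.06;0 0 0 0 0 0 0.06;0 0 0 0 0 0 0.06' | head -1; done
python3 d.py 0.36 0.0173 0.45 187.66
cat > chk.py <<'E'
from h import *
t=Cam("top");s=Cam("scene");cv2.imwrite("pics/e_top.png",t.img);cv2.imwrite("pics/e_scene.png",s.img)
c=np.array([.5348,.0395,0]);a=np.radians(7.66);ex=np.array([np.cos(a),np.sin(a),0]);ey=np.array([-np.sin(a),np.cos(a),0]);ez=np.array([0,0,1])
def lid(f,x,y,z): # case-frame lid point at opening f
    r=np.array([x-.105,z-.085]);return c+ex*(.105+r[0]*np.cos(f)+r[1]*np.sin(f))+ey*y+ez*(.085-r[0]*np.sin(f)+r[1]*np.cos(f))
for f in(0.75,1.5,1.65,1.8):
    print(f,[(n,k.px(lid(f,-.107,y,.095)).round(0).tolist()[0]) for n,k in(("top",t),("scene",s)) for y in(.152,-.152)])
for n,k in(("top",t),("scene",s)):   # dark corner protectors: blobs
    m=blob(k.img,(0,0,0),(180,255,55),(100,60,400,300))
    N,_,st,ce=cv2.connectedComponentsWithStats(m)
    print(n,[(st[i,4],ce[i].round(0).tolist()) for i in range(1,N) if 5<st[i,4]<90])
m=blob(s.img,(20,120,100),(35,255,255),(150,230,260,330));M=cv2.moments(m,True);u=(M['m10']/M['m00'],M['m01']/M['m00']);print("jar scene",s.at(u,.026))
m=blob(t.img,(20,120,100),(35,255,255),(110,150,185,270));M=cv2.moments(m,True)
if M['m00']>5: u=(M['m10']/M['m00'],M['m01']/M['m00']);print("jar top",M['m00'],t.at(u,.029))
m=blob(t.img,(0,0,0),(180,255,80),(335,180,375,250));M=cv2.moments(m,True)
if M['m00']>5:u=(M['m10']/M['m00'],M['m01']/M['m00']);print("brush",M['m00'],t.at(u,.006))
m=blob(t.img,(45,80,30),(85,255,255),(295,220,335,250));M=cv2.moments(m,True)
if M['m00']>5:u=(M['m10']/M['m00'],M['m01']/M['m00']);print("glue",M['m00'],t.at(u,.055))
E
python3 chk.py
```

```text
time: 22.45
tool_pos: [0.3919, 0.0051, 0.4694]
eef_rot: [179.9, -0.0, -171.9]
ft_force: [-0.7, 0.4, 0.4]
opening: 0.0598
grip_force: 0.0
time: 23.25
time: 24.05
time: 24.85
t 24.85 pos [0.3913 0.0044 0.4694] rpy [-1.7999e+02 -5.0000e-02 -1.7207e+02] op 0.06 F [ 0.4 -0.3  0.5]
rot [-0.01 -0.05  0.27] shift(after turn) [0.0293 0.0169 0.0194]
0.75 [('top', [154.0, 219.0]), ('top', [305.0, 197.0]), ('scene', [223.0, 173.0]), ('scene', [318.0, 123.0])]
1.5 [('top', [140.0, 140.0]), ('top', [297.0, 120.0]), ('scene', [165.0, 118.0]), ('scene', [269.0, 84.0])]
1.65 [('top', [138.0, 125.0]), ('top', [294.0, 105.0]), ('scene', [154.0, 115.0]), ('scene', [259.0, 82.0])]
1.8 [('top', [138.0, 111.0]), ('top', [291.0, 91.0]), ('scene', [145.0, 114.0]), ('scene', [249.0, 82.0])]
top [(np.int32(11), [397.0, 217.0]), (np.int32(7), [191.0, 297.0])]
scene [(np.int32(24), [143.0, 114.0]), (np.int32(16), [210.0, 118.0]), (np.int32(13), [220.0, 118.0]), (np.int32(23), [206.0, 122.0]), (np.int32(89), [351.0, 187.0]), (np.int32(10), [172.0, 212.0]), (np.int32(10), [329.0, 216.0]), (np.int32(12), [179.0, 239.0]), (np.int32(13), [111.0, 254.0]), (np.int32(50), [285.0, 281.0]), (np.int32(26), [250.0, 284.0]), (np.int32(22), [355.0, 294.0])]
jar scene [0.45892182 0.26201748 0.026     ]
jar top 10.0 [0.45241057 0.26745727 0.029     ]
brush 123.0 [ 0.49959083 -0.23411793  0.006     ]
```

The lid corner is seen at (143,114) against a predicted (145,114) for 1.8 rad, so the lid is fully open. The jar is at its placed spot and the arm is clear, so I'm handing in.

```bash
python3 -c "
from workcell import bot
print(bot.sign_off())"
```

```text
the job is handed in; nothing more can be done
None
```

The brush and jar are on bare desk, the T-handle is popped out and fully turned, and the lid measures fully open (about 1.8 rad); I handed the job in at about 25 s, no verdict was returned, and I viewed 11 pictures, one over the limit of 10.

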